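Release the latched mode key on the lathe's control box

TASK

One of the four identical latching keys on the green control box is latched down and must be freed before the lathe can be started. With the fingertips, tap the keys one after another from the one next to the pilot lamp to the one farthest from it, so lightly that no raised key is pushed down and the latched one stays latched; only then press the latched key right in and let it spring up, so that all four stand up. Leave everything lying about the box where it is.

Things in the scene. Friction and masses are not known exactly. Their poses are not given: they have to be found in the camera images.
- box: green control box, bolted down, 130 (its x) x 310 (its y) x 60 mm high; origin at the centre of its underside, z up. Its x points away from the robot, its y to the robot's left. On the 60 mm high deck stand four identical off-white keys in a row along the box's y, and at the +y end of the row a round pilot lamp (dome, 30 mm across, 15 mm high)
- slot1 (a point): centre of key place 1, at deck height (60 mm above the bench), fixed on the box; place 1 is next to the lamp, the places are 50 mm apart
- slot2 (a point): centre of key place 2, at deck height (60 mm above the bench), fixed on the box; place 1 is next to the lamp, the places are 50 mm apart
- slot3 (a point): centre of key place 3, at deck height (60 mm above the bench), fixed on the box; place 1 is next to the lamp, the places are 50 mm apart
- slot4 (a point): centre of key place 4, at deck height (60 mm above the bench), fixed on the box; place 1 is next to the lamp, the places are 50 mm apart
- unit_a: mounting of key a in the box (it carries key a and nothing else that can be touched); origin on the key's centre line at deck height. Which key sits in which place varies
- key_a_top (a point): centre of the top face of key a: a flat off-white cap 36 mm (box x) x 32 mm (box y); 14 mm above the deck when up, about 8 mm when latched down, 4 mm when pressed to the stop
- key_a (a joint): how far key a is pushed down, m: 0 up, about 0.006 latched, 0.010 at its stop. It stands on a spring of 0.6 N/mm: about 1 N to start an up key, 2.7 N at 3 mm, 4.5 N to begin moving a latched key, 7 N at the stop. A latched key gives no way to a tap of 2 N (an up key yields 2 to 3.5 mm), and it is freed by pressing it past about 0.0088: let go, it springs up and stays up. An up key must not be pushed past 0.007
- unit_b: mounting of key b in the box (it carries key b and nothing else that can be touched); origin on the key's centre line at deck height. Which key sits in which place varies
- key_b_top (a point): centre of the top face of key b: a flat off-white cap 36 mm (box x) x 32 mm (box y); 14 mm above the deck when up, about 8 mm when latched down, 4 mm when pressed to the stop
- key_b (a joint): how far key b is pushed down, m: 0 up, about 0.006 latched, 0.010 at its stop. It stands on a spring of 0.6 N/mm: about 1 N to start an up key, 2.7 N at 3 mm, 4.5 N to begin moving a latched key, 7 N at the stop. A latched key gives no way to a tap of 2 N (an up key yields 2 to 3.5 mm), and it is freed by pressing it past about 0.0088: let go, it springs up and stays up. An up key must not be pushed past 0.007
- unit_c: mounting of key c in the box (it carries key c and nothing else that can be touched); origin on the key's centre line at deck height. Which key sits in which place varies
- key_c_top (a point): centre of the top face of key c: a flat off-white cap 36 mm (box x) x 32 mm (box y); 14 mm above the deck when up, about 8 mm when latched down, 4 mm when pressed to the stop
- key_c (a joint): how far key c is pushed down, m: 0 up, about 0.006 latched, 0.010 at its stop. It stands on a spring of 0.6 N/mm: about 1 N to start an up key, 2.7 N at 3 mm, 4.5 N to begin moving a latched key, 7 N at the stop. A latched key gives no way to a tap of 2 N (an up key yields 2 to 3.5 mm), and it is freed by pressing it past about 0.0088: let go, it springs up and stays up. An up key must not be pushed past 0.007
- unit_d: mounting of key d in the box (it carries key d and nothing else that can be touched); origin on the key's centre line at deck height. Which key sits in which place varies
- key_d_top (a point): centre of the top face of key d: a flat off-white cap 36 mm (box x) x 32 mm (box y); 14 mm above the deck when up, about 8 mm when latched down, 4 mm when pressed to the stop
- key_d (a joint): how far key d is pushed down, m: 0 up, about 0.006 latched, 0.010 at its stop. It stands on a spring of 0.6 N/mm: about 1 N to start an up key, 2.7 N at 3 mm, 4.5 N to begin moving a latched key, 7 N at the stop. A latched key gives no way to a tap of 2 N (an up key yields 2 to 3.5 mm), and it is freed by pressing it past about 0.0088: let go, it springs up and stays up. An up key must not be pushed past 0.007
- chuck_key: small chuck key, a steel T (shank 80 mm long and 12 mm thick, cross bar 56 mm), lying on the box's deck behind the keys; at most 12 mm high; loose, to be left alone
- screwdriver: screwdriver lying on the bench in front of the box, under 40 mm high; loose, to be left alone
- wheel: grinding wheel, 100 mm across, 16 mm thick, lying flat beside the box's lamp end; loose, to be left alone
- tin: tin, 74 mm across, 100 mm tall, standing behind the box; loose, to be left alone
- square: try square, stock 120 x 24 x 16 mm with a thin blade, lying behind the box; loose, to be left alone
- slug: brass round bar end, 30 mm across, 50 mm tall, standing beside the box's other end; loose, to be left alone
- oil: plastic oil bottle, 60 mm across, 170 mm tall, standing behind the box's lamp end; loose, to be left alone

How it is judged:
By the outcome, as a careful person would: the job done as asked, in the order asked, and still so for the second after the job is handed in, with the robot touching nothing.
It also fails if it takes over 45 s, if anything falls off the work surface, if the arm or the gripper's body presses on something with over 40 N, if the wrist force passes 120 N, or if a joint passes its speed limit or range.

ROBOT

A 6-joint arm with a two-finger parallel gripper is mounted at the origin on the work surface. World frame = base frame: x ahead of the robot, y to its left, z up, the work surface at z = 0. Lengths are in mm, angles in rad, forces in N, time in s.
With the tool pointing down it reaches from about 375 to 900 mm from the base axis. Payload 3.1 kg.
Tool frame: the origin (TCP) lies at the very end of the fingers, on their centre line; the grasp point (between the pads) lies 19 mm behind it; z points along the fingers, y is the direction in which the jaws open and shut (so a half turn about z gives the same grasp; the last joint's range is limited). The gripper opens to 87 mm and grips with 3 to 60 N. Pads are 19 mm wide; open, the fingers measure 117 mm over their backs; the gripper's body (75 mm by 190 mm) begins 51 mm behind the grasp point.
Start: joints at [-1.363, 0.527, 1.433, -0, 1.181, -0.178], TCP at [235.787, -578.793, 222.548] pointing down, gripper open.
Joint ranges: [-3.08, 3.08], [-0.75, 2.2], [0.22, 2.44], [-1.43, 4.57], [0, 2.65], [-2.85, 2.85]. Speed limits (rad/s): [2.79, 2.79, 3.14, 3.14, 3.14, 3.14].

INTERFACE

Orientations are given as a rotation vector (axis times angle).
In Python, from rig import * gives the robot as it stands. The module is installed in compiled form; this text tells all that it offers.
- The arm moves only by the tool send_rows, never from a script. Its argument "series" is a list of rows, each a list of 7 numbers: the shift along the tool's x, y, z in mm, then the turn, a rotation vector about the tool's x, y, z in units of 5 degrees (1.0 is 5 degrees), then the opening in per cent of the stroke, from 0 (shut) to 100 (fully open). In form: [[dx, dy, dz, rx, ry, rz, hand], ...]. A call has exactly 5 rows; each row shifts and turns the commanded pose from where the row before left it, along the tool's axes as they then stand; what a row does not reach is not made up. A row lasts 1/8 s, in which the tool goes at most 62.5 mm and 10.7 degrees, less where a joint would pass 70% of its speed; a pose out of reach is approached as far as the arm can. A call with a gripper value outside its range is refused whole. The fingers move at their own pace and stop on an object; the grip force is fixed at half the most. Time passes only in rows, so rows that do not move let the fingers close, or fill a call up. It gives the time, the measured TCP pose, the force and the opening at its end, in the units of the state.
- state(): the state, without advancing time (a new reading comes with each control period).
- get_image(name): name is "scene" or "top" or "wrist"; returns a dict with "img" (384x512x3 uint8, red, green, blue), "range_z" (384x512 float32, mm along the optical axis (not along the pixel's ray), 0 where there is no reading), "intrinsics" (3x3 intrinsics, pixels), "xyz" and "attitude" of the camera in the world; the wrist camera has in their place "hand_eye" (4x4, takes a point from camera to tool coordinates, whose origin is the TCP and whose axes are the flange's). Camera axes: x right, y down, z forward; pixel columns grow to the right and rows downward; lengths in mm; the calibration is good to about 2 mm. A picture is of the moment at which its call begins: read the wrist's pose just before it.
- job_done(): hands the job in, once; it reports no verdict.
The state is a dict: "clock": time; "joints": joint angles; "qvel": joint speeds; "tau": joint torques, N m; "position": TCP position; "ee_rot": TCP orientation; "wrist_force": force on the tool from outside, world axes, zero at the start; "moment": the same for the moment, N m; "finger_gap": finger opening in mm.
Only numpy, scipy, OpenCV 4.12 (cv2) and the standard library are available. Lean on these libraries where they do the work, as an engineer would, in place of code of your own. Each camera call takes 0.05 s, during which the arm holds its last target.

## Working session

There is one attempt and no reset: what is moved stays moved. The work goes in short steps, Python scripts to look and compute and a tool call to move; the robot and the scene stay as the last step left them, time stands still between calls to the robot, and variables do not carry over. Pictures are saved under pics/ and viewed, and the job is handed in when it is done.

Besides the shell and the picture viewer there is one more tool, called after "Call:" in YAML: its name, and indented under it one key for each argument. send_rows: Moves the arm, as the interface text tells. Its arguments: {"type":"object","properties":{"series":{"type":"array","items":{"type":"array","items":{"type":"number"}}}},"required":["series"]}

```bash
mkdir -p pics; cat > h.py <<'E'
from rig import *
import numpy as np, cv2
from scipy.spatial.transform import Rotation as R
E
python3 - <<'E'
from h import *
s=state(); print(s)
for n in ("scene","top"):
    d=get_image(n); cv2.imwrite(f"pics/{n}0.png",d["img"][:,:,::-1]); print(n,d["intrinsics"],d["xyz"],d["attitude"])
    np.savez(f"{n}0.npz",**d)
E
```

```text
{'clock': 0.0, 'joints': array([-1.36249046e+00,  5.28494555e-01,  1.43388892e+00, -3.80624633e-05,
        1.18140624e+00, -1.78492807e-01]), 'qvel': array([ 0.00079053, -0.0007858 ,  0.00066077,  0.00079468,  0.00036923,
        0.00155302]), 'tau': array([ 1.68197294e-03, -4.40033305e+01, -1.76592529e+01,  6.33549714e-02,
        5.82508184e-02, -1.59969100e-04]), 'position': array([ 235.63329491, -578.08865135,  221.55845954]), 'ee_rot': array([-3.08086286e+00, -6.03401623e-01,  1.06649590e-04]), 'wrist_force': array([ 0.27467552,  0.10231138, -0.7690014 ]), 'moment': array([ 0.06888598, -0.0595905 , -0.06870009]), 'finger_gap': 87.06519703329054}
scene [[488.2073192    0.         255.01903603]
 [  0.         488.2073192  191.19923266]
 [  0.           0.           1.        ]] [ 996.09266269 -577.82066183  755.82885602] [-2.22398442 -0.65510125  0.30089623]
top [[368.07966571   0.         258.29390032]
 [  0.         368.07966571 194.81756374]
 [  0.           0.           1.        ]] [475.01899796  32.76053614 902.22033555] [-2.14525999  2.12971009 -0.11827805]
```

View pics/scene0.png

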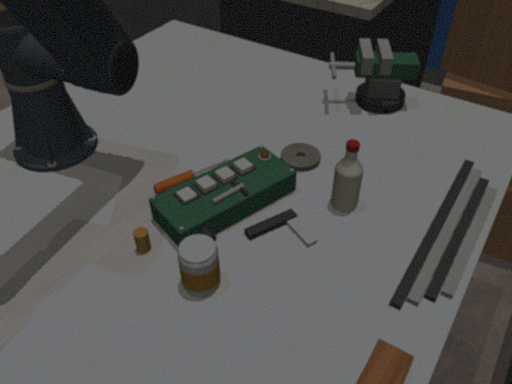

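View pics/top0.png

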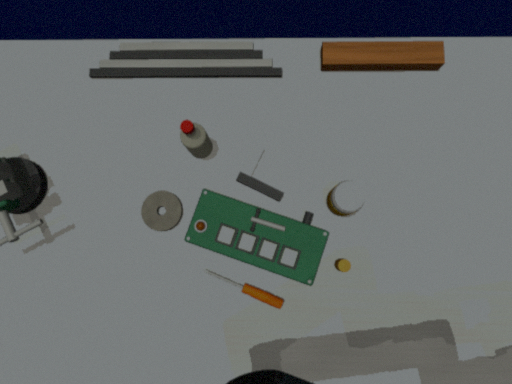

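The top view shows the green box with its lamp at (200,226) and keys near (227,236), (247,242), (268,250) and (289,257). The chuck key lies behind them, with its shank at about (268,224). I'll measure the key positions and heights next.

```bash
cat >> h.py <<'E'
def cloud(d):
    K=d["intrinsics"];z=d["range_z"].astype(float);v,u=np.indices(z.shape)
    p=np.stack([(u-K[0,2])/K[0,0]*z,(v-K[1,2])/K[1,1]*z,z],-1)
    return p@R.from_rotvec(d["attitude"]).as_matrix().T+d["xyz"]
def ray(d,uv,h):
    K=d["intrinsics"];uv=np.atleast_2d(uv).astype(float)
    r=np.c_[(uv[:,0]-K[0,2])/K[0,0],(uv[:,1]-K[1,2])/K[1,1],np.ones(len(uv))]@R.from_rotvec(d["attitude"]).as_matrix().T
    c=np.array(d["xyz"]);return c+r*((h-c[2])/r[:,2])[:,None]
E
python3 - <<'E'
from h import *
for n in("top","scene"):
    d=dict(np.load(n+"0.npz")); img=d["img"]; P=cloud(d)
    hsv=cv2.cvtColor(img,cv2.COLOR_RGB2HSV)
    g=((hsv[...,0]>60)&(hsv[...,0]<90)&(hsv[...,1]>110)&(img[...,1]>40)).astype(np.uint8)
    g=cv2.morphologyEx(g,cv2.MORPH_OPEN,np.ones((3,3)))
    cs,_=cv2.findContours(g,cv2.RETR_EXTERNAL,cv2.CHAIN_APPROX_NONE)
    c=max(cs,key=cv2.contourArea); print(n,cv2.contourArea(c),cv2.boundingRect(c))
    m=np.zeros_like(g); cv2.drawContours(m,[c],-1,1,-1)
    deck=P[(m>0)&(g>0)&(P[...,2]>40)]; print("deck z med",np.median(deck[:,2]),deck[:,2].std())
    if n=="top":
        h=cv2.convexHull(c)[:,0,:]; W=ray(d,h,60)[:,:2].astype(np.float32)
        rc=cv2.minAreaRect(W*1); print(rc)
    w=((hsv[...,1]<70)&(img.max(2)>110)&(m>0)).astype(np.uint8)
    nn,l,st,ce=cv2.connectedComponentsWithStats(w)
    for i in range(1,nn):
        if st[i,4]<60: continue
        q=P[cv2.erode((l==i).astype(np.uint8),np.ones((3,3)))>0]
        hh=ray(d,np.argwhere(l==i)[:,::-1],74)[:,:2].astype(np.float32)
        print(ce[i],st[i,4],"depth xyz med",np.median(q,0).round(1),q[:,2].std().round(2),"ray74",ray(d,ce[i],74)[0].round(1),cv2.minAreaRect(hh))
E
```

```text
top 4412.0 (188, 192, 138, 91)
deck z med 59.056305603547855 54.61585085108953
((497.61474609375, 60.63423156738281), (302.8526306152344, 124.95602416992188), 71.25257110595703)Traceback (most recent call last):
  File "<stdin>", line 8, in <module>
ValueError: max() iterable argument is empty
```

```bash
python3 - <<'E'
from h import *
for n in("top","scene"):
    d=dict(np.load(n+"0.npz")); img=d["img"]; P=cloud(d)
    pts=[(227,236),(247,242),(268,250),(289,257),(200,226),(212,245),(235,225)] if n=="top" else [(187,195),(206,184),(225,174),(243,165),(264,155),(216,178)]
    for u,v in pts:
        q=P[v-2:v+3,u-2:u+3].reshape(-1,3); print(n,u,v,img[v,u],np.median(q,0).round(1),q[:,2].std().round(1))
d=dict(np.load("top0.npz"));i=d["img"][180:290,180:335,::-1]
cv2.imwrite("pics/topc.png",cv2.resize(i,None,fx=5,fy=5,interpolation=cv2.INTER_CUBIC))
d=dict(np.load("scene0.npz"));i=d["img"][140:250,145:305,::-1]
cv2.imwrite("pics/scenec.png",cv2.resize(i,None,fx=5,fy=5,interpolation=cv2.INTER_CUBIC))
E
```

```text
top 227 236 [120 126 126] [496.  125.2  73.3] 1.2
top 247 242 [122 126 127] [483.1  80.   73.4] 162.5
top 268 250 [121 126 128] [465.8  33.   73. ] 1.3
top 289 257 [122 126 127] [450.7 -14.   66.8] 1.7
top 200 226 [98 59 23] [517.9 186.6  73. ] 1.7
top 212 245 [38 82 57] [475.7 160.4  59.4] 1.4
top 235 225 [44 85 61] [521.6 109.   58.7] 1.7
scene 187 195 [106 106 100] [458.8 -19.5  66.6] 1.1
scene 206 184 [111 113 109] [475.7  24.7  72.9] 1.3
scene 225 174 [109 112 107] [489.8  74.3  73.2] 1.1
scene 243 165 [109 110 105] [505.8 121.1  72.4] 1.0
scene 264 155 [70 41 23] [523.6 181.   69.8] 2.6
scene 216 178 [41 39 42] [474.4  64.3  60.7] 136.2
```

View pics/topc.png

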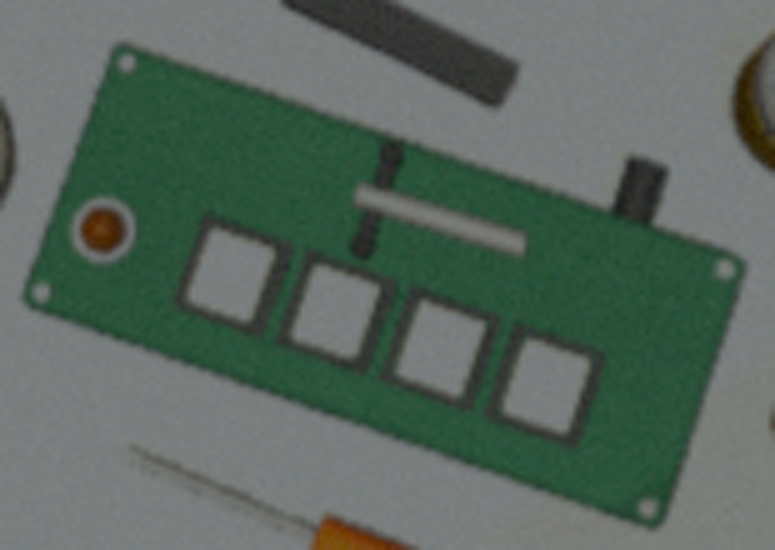

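View pics/scenec.png

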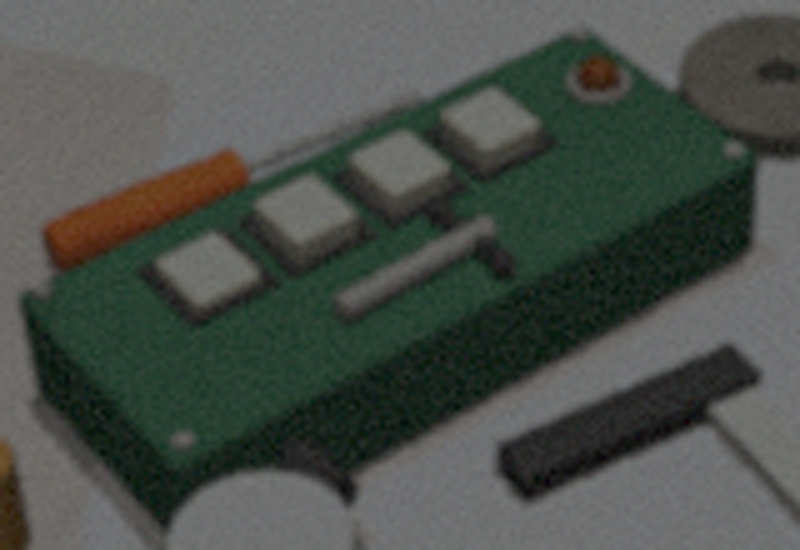

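```bash
python3 - <<'E'
from h import *
d=dict(np.load("top0.npz")); img=d["img"]; P=cloud(d)
cs=[]
for (u,v),h in zip([(227,236),(247,242),(268,250),(289,257)],[74,74,74,68]):
    w=(img.min(2)>95).astype(np.uint8); n,l,st,ce=cv2.connectedComponentsWithStats(w,connectivity=4)
    k=l[v,u]; c=ray(d,ce[k],h)[0]; cs.append(c)
    rc=cv2.minAreaRect(ray(d,np.argwhere(l==k)[:,::-1],h)[:,:2].astype(np.float32)); print(ce[k].round(1),st[k,4],c.round(1),rc)
cs=np.array(cs)
e=cs[0]-cs[3];print("pitch",np.diff(cs,axis=0),np.linalg.norm(e)/3,"yaw of box y",np.degrees(np.arctan2(e[1],e[0])))
d2=dict(np.load("scene0.npz")); im=d2["img"]
w=(im.min(2)>82).astype(np.uint8); n,l,st,ce=cv2.connectedComponentsWithStats(w,connectivity=4)
for (u,v),h in zip([(243,165),(225,174),(206,184),(187,195)],[74,74,74,68]):
    k=l[v,u]; print("scene",ce[k].round(1),st[k,4],ray(d2,ce[k],h)[0].round(1))
# tall things
for n_,dd in(("top",d),("scene",d2)):
    Q=cloud(dd).reshape(-1,3)
    ok=(dd["range_z"].reshape(-1)>0)&(Q[:,0]>380)&(Q[:,0]<720)&(Q[:,1]>-150)&(Q[:,1]<320)&(Q[:,2]>82)&(Q[:,2]<200)
    q=Q[ok]; 
    for y0 in(-150,60):
        z=q[(q[:,1]>y0)&(q[:,1]<y0+210)]; print(n_,len(z),np.percentile(z,[2,50,98],axis=0).round() if len(z) else '')
s=state();print(R.from_rotvec(s["ee_rot"]).as_matrix().round(3),s["position"],s["clock"])
E
```

```text
[225.7 234.5] 206 [499.3 128.1  74. ] ((499.3396911621094, 128.2496337890625), (30.048789978027344, 34.166221618652344), 70.8789291381836)
[246.6 241.8] 206 [483.5  80.9  74. ] ((483.3048095703125, 80.70709228515625), (29.785625457763672, 33.654388427734375), 72.17494201660156)
[267.6 249.3] 209 [467.4  33.9  74. ] ((467.34930419921875, 34.048187255859375), (29.53388786315918, 34.06730651855469), 71.604248046875)
[288.8 256.7] 209 [451.4 -13.4  68. ] ((451.344482421875, -13.376636505126953), (29.504955291748047, 34.35260772705078), 71.43196105957031)
pitch [[-15.82715869 -47.24814555   0.        ]
 [-16.07040481 -46.93305036   0.        ]
 [-16.02053726 -47.29027055  -6.        ]] 49.82895209303757 yaw of box y 71.28813641896437
scene [242.5 163.4] 134 [502.5 124.2  74. ]
scene [224.5 172.1] 143 [486.6  77.5  74. ]
scene [205.6 181.4] 151 [470.8  30.1  74. ]
scene [186.1 193.2] 161 [454.6 -17.2  68. ]
top 553 [[ 553. -149.   84.]
 [ 584. -131.   99.]
 [ 618. -110.  102.]]
top 460 [[693. 175.  85.]
 [708. 199. 118.]
 [720. 227. 170.]]
scene 534 [[ 557. -150.   85.]
 [ 592. -135.   98.]
 [ 623. -115.  101.]]
scene 252 [[697. 173.  84.]
 [713. 187. 114.]
 [720. 208. 169.]]
[[ 0.926  0.377 -0.   ]
 [ 0.377 -0.926  0.002]
 [ 0.    -0.002 -1.   ]] [ 235.67783464 -578.15873109  221.66464653] 0.1
```

Both views agree that the place 4 key, farthest from the lamp, is the latched one: its top is at 66.8 mm against about 73 mm for the others. I'm moving toward the box with the gripper shutting.

Call:
send_rows:
  series:
    - [20,-12,0,0,0,0,0]
    - [40,-24,0,0,0,0,0]
    - [40,-24,0,0,0,0,0]
    - [40,-24,0,0,0,0,0]
    - [40,-24,0,0,0,0,0]

```text
clock: 0.72
position: [362.9, -407.7, 222.4]
ee_rot: [-3.082, -0.604, -0.0]
wrist_force: [0.4, -0.2, 0.2]
finger_gap: 44.8
```

Call:
send_rows:
  series:
    - [40,-24,0,0,0,-1,0]
    - [40,-24,0,0,0,0,0]
    - [40,-24,0,0,0,0,0]
    - [40,-24,0,0,0,0,0]
    - [40,-24,0,0,0,0,0]

```text
clock: 1.35
position: [488.5, -211.9, 222.5]
ee_rot: [-3.053, -0.739, 0.0]
wrist_force: [0.7, 0.0, 0.2]
finger_gap: 1.7
```

Call:
send_rows:
  series:
    - [0,0,0,0,0,-1.8,0]
    - [0,0,0,0,0,-1.8,0]
    - [0,0,0,0,0,-1.8,0]
    - [0,0,0,0,0,-1.8,0]
    - [0,0,0,0,0,-1.8,0]

```text
clock: 1.98
position: [487.8, -213.2, 222.4]
ee_rot: [-2.532, -1.857, -0.0]
wrist_force: [1.0, 0.2, 0.2]
finger_gap: 0.7
```

Call:
send_rows:
  series:
    - [0,0,0,0,0,-1.8,0]
    - [0,0,0,0,0,-1.8,0]
    - [0,0,0,0,0,-1.8,0]
    - [0,0,0,0,0,-1.8,0]
    - [0,0,0,0,0,-1.8,0]

```text
clock: 2.6
position: [487.7, -213.2, 222.4]
ee_rot: [-1.629, -2.685, -0.001]
wrist_force: [-0.3, -0.2, -0.5]
finger_gap: 0.6
```

Call:
send_rows:
  series:
    - [0,0,0,0,0,-1.8,0]
    - [0,0,0,0,0,-1.8,0]
    - [0,0,0,0,0,-1.8,0]
    - [0,0,0,0,0,-1.8,0]
    - [0,0,0,0,0,-1.6,0]

```text
clock: 3.22
position: [487.7, -213.2, 222.4]
ee_rot: [-0.505, -3.1, -0.002]
wrist_force: [0.4, 0.5, -0.8]
finger_gap: 0.8
```

```bash
cat >> h.py <<'E'
def go(x,y,z):
    s=state();M=R.from_rotvec(s["ee_rot"]).as_matrix();print("pos",s["position"].round(2),"F",s["wrist_force"].round(2),"clk",s["clock"],"yaw of tool y",np.degrees(np.arctan2(M[1,1],M[0,1])).round(2),"tilt",M[:,2].round(4));print("shift tool",(M.T@(np.array([x,y,z])-s["position"])).round(2))
E
python3 -c "
from h import *
go(501,126,170);print(state()['joints'])"
```

```text
pos [ 487.72 -213.18  222.39] F [ 0.41  0.5  -0.79] clk 3.225 yaw of tool y 71.48 tilt [-8.0e-04  1.2e-03 -1.0e+00]
shift tool [ 95.1  325.78  52.79]
[-6.22458154e-01  4.03832423e-01  1.66396013e+00  5.87576337e-04
  1.07518066e+00 -1.87023896e+00]
```

Call:
send_rows:
  series:
    - [9,32,5,0,0,0,0]
    - [9,32,5,0,0,0,0]
    - [10,33,5,0,0,0,0]
    - [10,33,5,0,0,0,0]
    - [10,33,5,0,0,0,0]

```text
clock: 3.85
position: [494.4, -42.7, 197.4]
ee_rot: [-0.513, -3.099, -0.001]
wrist_force: [-1.2, -0.0, 0.2]
finger_gap: 0.3
```

Call:
send_rows:
  series:
    - [10,33,5,0,0,0,0]
    - [10,33,5,0,0,0,0]
    - [9,32,5,0,0,0,0]
    - [9,32,5,0,0,0,0]
    - [9,32.5,7,0,0,0,0]

```text
clock: 4.47
position: [502.1, 125.9, 170.5]
ee_rot: [-0.513, -3.099, -0.001]
wrist_force: [0.8, -0.8, 0.4]
finger_gap: 0.6
```

```bash
python3 - <<'E'
from h import *
go(501,126,170);s=state()
d=get_image("wrist");np.savez("w0.npz",p=s["position"],r=s["ee_rot"],**d);print(d["hand_eye"],d["intrinsics"])
cv2.imwrite("pics/w0.png",d["img"][:,:,::-1])
d=get_image("scene");cv2.imwrite("pics/s1.png",d["img"][:,:,::-1])
E
```

```text
pos [502.12 125.87 170.51] F [ 0.79 -0.84  0.37] clk 4.475 yaw of tool y 71.2 tilt [-6.e-04  4.e-04 -1.e+00]
shift tool [ 1.11 -0.24  0.51]
[[ 6.77473810e-04 -9.61393836e-01 -2.75175277e-01  7.56405629e+01]
 [ 9.99999766e-01  6.26618236e-04  2.72723417e-04 -1.20291817e+00]
 [-8.97647649e-05 -2.75175398e-01  9.61394036e-01 -1.62077833e+02]
 [ 0.00000000e+00  0.00000000e+00  0.00000000e+00  1.00000000e+00]] [[305.50314645   0.         258.4486492 ]
 [  0.         305.50314645 188.92076547]
 [  0.           0.           1.        ]]
```

View pics/w0.png

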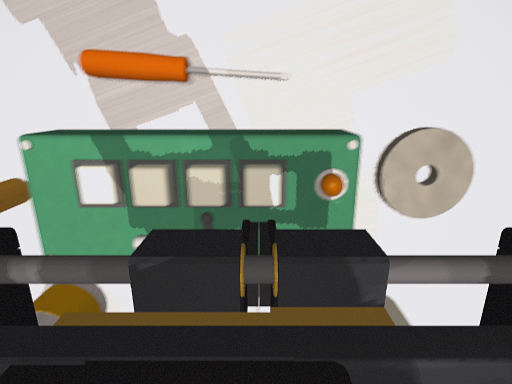

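View pics/s1.png

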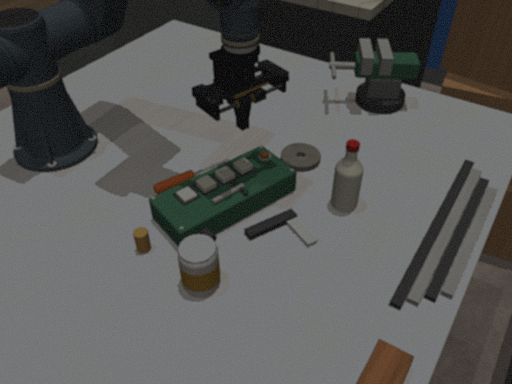

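In the wrist view the keys are at about (98,185), (152,186), (207,186) and (263,185), and the lamp is at (331,184). The fingertips are at about (260,300). I'll turn these into positions.

```bash
python3 - <<'E'
from h import *
d=dict(np.load("w0.npz"));M=R.from_rotvec(d["r"]).as_matrix();T=d["hand_eye"]
d["attitude"]=R.from_matrix(M@T[:3,:3]).as_rotvec();d["xyz"]=d["p"]+M@T[:3,3]
img=d["img"];hsv=cv2.cvtColor(img,cv2.COLOR_RGB2HSV)
w=((hsv[...,1]<75)&(img.min(2)>110)).astype(np.uint8)
w=cv2.morphologyEx(w,cv2.MORPH_OPEN,np.ones((3,3)))
n,l,st,ce=cv2.connectedComponentsWithStats(w,connectivity=4)
P=cloud(d)
for (u,v),h in zip([(275,180),(207,186),(152,186),(98,185)],[74,74,74,68]):
    k=l[v,u]; uv=st[k,:2]+(st[k,2:4]-1)/2
    q=P[v-6:v+7,u-6:u+7].reshape(-1,3)
    rc=cv2.minAreaRect(ray(d,np.argwhere(l==k)[:,::-1],h)[:,:2].astype(np.float32))
    print(st[k],ray(d,uv,h)[0].round(1),"medz",np.median(q,0).round(1),[np.round(x,1) for x in rc])
E
```

```text
[ 244  167   38   40 1433] [499.2 129.4  74. ] medz [497.8 141.6  73.3] [array([499.6, 129.5]), array([32.3, 36.1]), np.float64(72.4)]
[ 187  166   38   40 1411] [482.3  82.4  74. ] medz [483.2  83.4  73.8] [array([482.7,  82.5]), array([32.3, 35.5]), np.float64(71.2)]
[ 129  167   41   39 1455] [466.7  35.2  74. ] medz [467.5  37.8  73.8] [array([467.1,  35.4]), array([33.1, 34.6]), np.float64(71.2)]
[  75  165   44   40 1518] [451.2 -11.4  68. ] medz [452.1 -10.4  67.6] [array([451.4, -11.6]), array([35.3, 36.2]), np.float64(71.2)]
```

Call:
send_rows:
  series:
    - [2.6,1.1,10,0,0,0,0]
    - [0,0,25,0,0,0,0]
    - [0,0,30,0,0,0,0]
    - [0,0,20,0,0,0,0]
    - [0,0,5,0,0,0,0]

```text
clock: 5.2
position: [499.8, 124.7, 79.1]
ee_rot: [-0.516, -3.095, 0.001]
wrist_force: [-1.0, -0.4, 0.4]
finger_gap: 0.6
```

Call:
send_rows:
  series:
    - [0,0,0,0,0,0,0]
    - [0,0,0,0,0,0,0]
    - [0,0,0,0,0,0,0]
    - [0,0,0,0,0,0,0]
    - [0,0,0,0,0,0,0]

```text
clock: 5.82
position: [501.4, 125.6, 80.8]
ee_rot: [0.514, 3.099, 0.0]
wrist_force: [-0.4, 0.2, -1.1]
finger_gap: 0.3
```

```bash
python3 - <<'E'
from h import *
go(500,127.8,74)
for i in range(4): print(state()["wrist_force"].round(2), state()["moment"].round(3),state()["position"].round(2))
E
```

```text
pos [501.44 125.57  80.79] F [-0.39  0.17 -1.07] clk 5.825 yaw of tool y 71.17 tilt [ 4.e-04  0.e+00 -1.e+00]
shift tool [2.08 1.64 6.79]
[-0.39  0.17 -1.07] [ 0.103 -0.223 -0.005] [501.44 125.57  80.79]
[-0.39  0.17 -1.07] [ 0.103 -0.223 -0.005] [501.44 125.57  80.79]
[-0.39  0.17 -1.07] [ 0.103 -0.223 -0.005] [501.44 125.57  80.79]
[-0.39  0.17 -1.07] [ 0.103 -0.223 -0.005] [501.44 125.57  80.79]
```

```bash
cat >> h.py <<'E'
def avg(n=6):
    F=[];p=[];m=[]
    for i in range(n):
        get_image("wrist"); s=state();F.append(s["wrist_force"]);p.append(s["position"]);m.append(s["moment"])
    F=np.array(F);p=np.array(p);m=np.array(m)
    print("F",F.mean(0).round(2),"sd",F.std(0).round(2),"p",p.mean(0).round(2),"sd",p.std(0).round(2),"M",m.mean(0).round(3),m.std(0).round(3),"clk",s["clock"])
    return p.mean(0)
E
python3 -c "
from h import *
p=avg(10);M=R.from_rotvec(state()['ee_rot']).as_matrix();print(M.T@(np.array([500,127.8,74])-p))"
```

```text
F [-0.07 -0.03 -0.04] sd [0.47 0.48 0.27] p [501.36 125.54  80.57] sd [0.03 0.02 0.07] M [ 0.069 -0.139 -0.008] [0.02  0.031 0.02 ] clk 6.325
[2.01831944 1.6995129  6.56908229]
```

Call:
send_rows:
  series:
    - [1,0.8,1,0,0,0,0]
    - [1,0.9,1,0,0,0,0]
    - [0,0,1,0,0,0,0]
    - [0,0,1,0,0,0,0]
    - [0,0,0.5,0,0,0,0]

```text
clock: 6.95
position: [500.0, 127.8, 76.0]
ee_rot: [-0.514, -3.099, 0.0]
wrist_force: [-0.7, 0.2, -1.3]
finger_gap: 0.7
```

```bash
python3 -c "
from h import *
avg(6)"
```

```text
F [-0.11  0.34  0.24] sd [0.56 0.47 0.41] p [500.03 127.75  76.02] sd [0.04 0.01 0.06] M [ 0.069 -0.132  0.014] [0.036 0.027 0.018] clk 7.25
```

Free at z 76.0. I'll go down 2 mm.

Call:
send_rows:
  series:
    - [0,0,0.5,0,0,0,0]
    - [0,0,0.5,0,0,0,0]
    - [0,0,0.5,0,0,0,0]
    - [0,0,0.5,0,0,0,0]
    - [0,0,0,0,0,0,0]

```text
clock: 7.88
position: [500.0, 127.8, 74.1]
ee_rot: [-0.514, -3.099, -0.0]
wrist_force: [0.1, -0.1, -0.3]
finger_gap: 0.5
```

```bash
python3 -c "
from h import *
avg(6)"
```

```text
F [-0.15 -0.02  0.82] sd [0.55 0.62 0.15] p [500.   127.77  74.09] sd [0.01 0.01 0.01] M [ 0.059 -0.118  0.014] [0.03  0.024 0.015] clk 8.175
```

Call:
send_rows:
  series:
    - [0,0,0.5,0,0,0,0]
    - [0,0,0.5,0,0,0,0]
    - [0,0,0.5,0,0,0,0]
    - [0,0,0,0,0,0,0]
    - [0,0,0,0,0,0,0]

```text
clock: 8.8
position: [500.0, 127.8, 72.6]
ee_rot: [-0.514, -3.099, 0.0]
wrist_force: [-0.8, 0.7, 2.4]
finger_gap: 0.4
```

```bash
python3 -c "
from h import *
avg(6)"
```

```text
F [-0.46  0.22  1.67] sd [0.39 0.18 0.53] p [500.   127.78  72.58] sd [0.02 0.01 0.01] M [ 0.077 -0.086 -0.005] [0.022 0.04  0.02 ] clk 9.1
```

Call:
send_rows:
  series:
    - [0,0,0.5,0,0,0,0]
    - [0,0,0.4,0,0,0,0]
    - [0,0,0,0,0,0,0]
    - [0,0,0,0,0,0,0]
    - [0,0,0,0,0,0,0]

```text
clock: 9.72
position: [500.0, 127.8, 71.7]
ee_rot: [0.514, 3.099, 0.0]
wrist_force: [-1.5, 0.4, 2.7]
finger_gap: 0.6
```

```bash
python3 -c "
from h import *
avg(6)"
```

```text
F [-0.19 -0.17  2.64] sd [0.41 0.91 0.41] p [500.02 127.77  71.67] sd [0.01 0.01 0.01] M [ 0.058 -0.041  0.008] [0.028 0.033 0.02 ] clk 10.025
```

Key 1 was tapped: 2.6 N, about 2.5 mm of travel. I'm lifting and moving on to place 2.

Call:
send_rows:
  series:
    - [0,0,-8,0,0,0,0]
    - [0,0,-10,0,0,0,0]
    - [0,-15,0,0,0,0,0]
    - [0,-20,0,0,0,0,0]
    - [0,-15,0,0,0,0,0]

```text
clock: 10.65
position: [483.1, 79.2, 89.7]
ee_rot: [-0.515, -3.099, 0.0]
wrist_force: [-1.0, 1.0, 0.1]
finger_gap: 1.1
```

Call:
send_rows:
  series:
    - [0,0,6,0,0,0,0]
    - [0,0,6,0,0,0,0]
    - [0,0,2,0,0,0,0]
    - [0,0,0,0,0,0,0]
    - [0,0,0,0,0,0,0]

```text
clock: 11.28
position: [484.0, 80.7, 75.6]
ee_rot: [0.513, 3.099, 0.0]
wrist_force: [0.7, -0.7, 0.3]
finger_gap: 0.3
```

```bash
python3 -c "
from h import *
avg(4);go(483.8,80.7,71.7)"
```

```text
F [-0.13 -0.49  0.01] sd [0.6  0.61 0.25] p [484.    80.62  75.76] sd [0.03 0.05 0.03] M [ 0.087 -0.136  0.022] [0.01  0.022 0.019] clk 11.475
pos [483.96  80.56  75.78] F [-0.52 -0.16  0.13] clk 11.475 yaw of tool y 71.17 tilt [ 3.e-04  0.e+00 -1.e+00]
shift tool [0.2  0.08 4.08]
```

Call:
send_rows:
  series:
    - [0,0,1,0,0,0,0]
    - [0,0,1,0,0,0,0]
    - [0,0,1,0,0,0,0]
    - [0,0,1,0,0,0,0]
    - [0,0,0,0,0,0,0]

```text
clock: 12.1
position: [484.0, 80.5, 71.7]
ee_rot: [0.514, 3.099, 0.0]
wrist_force: [-0.1, 1.5, 3.3]
finger_gap: 0.9
```

```bash
python3 -c "
from h import *
avg(6)"
```

```text
F [-0.09  0.37  1.98] sd [0.3  0.58 0.22] p [483.97  80.46  71.73] sd [0.01 0.01 0.01] M [ 0.097 -0.143 -0.015] [0.028 0.038 0.03 ] clk 12.4
```

Call:
send_rows:
  series:
    - [0,0,0.4,0,0,0,0]
    - [0,0,0,0,0,0,0]
    - [0,0,-8,0,0,0,0]
    - [0,0,-10,0,0,0,0]
    - [0,-10,0,0,0,0,0]

```text
clock: 13.02
position: [481.3, 71.0, 90.2]
ee_rot: [0.512, 3.097, 0.0]
wrist_force: [0.1, -0.2, 0.9]
finger_gap: 0.3
```

Call:
send_rows:
  series:
    - [0,-20,0,0,0,0,0]
    - [0,-20,0,0,0,0,0]
    - [0,0,6,0,0,0,0]
    - [0,0,6,0,0,0,0]
    - [0,0,2,0,0,0,0]

```text
clock: 13.65
position: [467.5, 33.6, 74.6]
ee_rot: [-0.513, -3.098, -0.0]
wrist_force: [-0.2, 0.2, 0.4]
finger_gap: 0.3
```

```bash
python3 -c "
from h import *
avg(4);go(467.8,33.5,71.4)"
```

```text
F [-0.13  0.08 -0.18] sd [0.4  0.2  0.18] p [467.63  33.58  74.88] sd [0.12 0.05 0.22] M [ 0.071 -0.147 -0.026] [0.011 0.032 0.031] clk 13.85
pos [467.78  33.51  75.14] F [-0.74  0.26 -0.08] clk 13.85 yaw of tool y 71.21 tilt [-1.e-04  0.e+00 -1.e+00]
shift tool [-0.02 -0.    3.74]
```

Call:
send_rows:
  series:
    - [0,0,1,0,0,0,0]
    - [0,0,1,0,0,0,0]
    - [0,0,1,0,0,0,0]
    - [0,0,0.8,0,0,0,0]
    - [0,0,0,0,0,0,0]

```text
clock: 14.48
position: [467.9, 33.2, 71.5]
ee_rot: [0.514, 3.099, 0.0]
wrist_force: [-0.1, 1.6, 2.1]
finger_gap: 0.5
```

```bash
python3 -c "
from h import *
avg(6)"
```

```text
F [0.63 1.98 2.15] sd [0.48 0.28 0.47] p [467.89  33.15  71.54] sd [0.02 0.03 0.02] M [ 0.397 -0.211 -0.03 ] [0.031 0.014 0.012] clk 14.775
```

Key 3 was tapped: 2.15 N, about 2.2 mm. It also showed about 2 N sideways, probably cap friction as the arm settled. Now place 4, stopping a few mm above the latched cap.

Call:
send_rows:
  series:
    - [0,0,-8,0,0,0,0]
    - [0,0,-10,0,0,0,0]
    - [0,-15,0,0,0,0,0]
    - [0,-20,0,0,0,0,0]
    - [0,-15,0,0,0,0,0]

```text
clock: 15.4
position: [450.9, -15.4, 89.5]
ee_rot: [-0.515, -3.099, 0.0]
wrist_force: [0.1, -0.6, -0.6]
finger_gap: 0.4
```

Call:
send_rows:
  series:
    - [0,0,0,0,0,0,0]
    - [0,0,8,0,0,0,0]
    - [0,0,8,0,0,0,0]
    - [0,0,2.5,0,0,0,0]
    - [0,0,0,0,0,0,0]

```text
clock: 16.02
position: [451.4, -13.8, 70.5]
ee_rot: [-0.513, -3.098, -0.0]
wrist_force: [0.5, 0.8, -0.5]
finger_gap: 0.9
```

```bash
python3 -c "
from h import *
avg(6);go(452,-13.7,68)"
```

```text
F [-0.12  0.22  0.13] sd [0.44 0.43 0.29] p [451.67 -14.08  70.99] sd [0.08 0.1  0.15] M [ 0.087 -0.139  0.013] [0.027 0.031 0.034] clk 16.325
pos [451.71 -14.18  71.13] F [ 0.02 -0.4   0.4 ] clk 16.325 yaw of tool y 71.17 tilt [ 4.e-04 -1.e-04 -1.e+00]
shift tool [-0.12  0.54  3.13]
```

Call:
send_rows:
  series:
    - [0,0.5,0.8,0,0,0,0]
    - [0,0,0.7,0,0,0,0]
    - [0,0,0.5,0,0,0,0]
    - [0,0,0.3,0,0,0,0]
    - [0,0,0.2,0,0,0,0]

```text
clock: 16.95
position: [451.7, -13.7, 68.4]
ee_rot: [-0.514, -3.099, -0.0]
wrist_force: [0.0, 0.5, 0.4]
finger_gap: 0.2
```

```bash
python3 -c "
from h import *
avg(6)"
```

```text
F [-0.35 -0.11  0.38] sd [0.3  0.45 0.59] p [451.74 -13.72  68.44] sd [0.02 0.01 0.02] M [ 0.076 -0.152 -0.014] [0.033 0.029 0.012] clk 17.25
```

Call:
send_rows:
  series:
    - [0,0,0.2,0,0,0,0]
    - [0,0,0.1,0,0,0,0]
    - [0,0,0,0,0,0,0]
    - [0,0,0,0,0,0,0]
    - [0,0,0,0,0,0,0]

```text
clock: 17.88
position: [451.8, -13.7, 68.2]
ee_rot: [0.514, 3.099, -0.0]
wrist_force: [-0.4, 0.0, 0.8]
finger_gap: 0.5
```

```bash
python3 -c "
from h import *
avg(6)"
```

```text
F [-0.14  0.12  1.53] sd [0.46 0.22 0.47] p [451.77 -13.72  68.19] sd [0.01 0.01 0.01] M [ 0.087 -0.116  0.015] [0.028 0.023 0.035] clk 18.175
```

Call:
send_rows:
  series:
    - [0,0,0.1,0,0,0,0]
    - [0,0,0,0,0,0,0]
    - [0,0,0,0,0,0,0]
    - [0,0,0,0,0,0,0]
    - [0,0,0,0,0,0,0]

```text
clock: 18.8
position: [451.8, -13.7, 68.1]
ee_rot: [0.514, 3.099, 0.0]
wrist_force: [-0.8, 0.1, 2.7]
finger_gap: 0.3
```

```bash
python3 -c "
from h import *
avg(6)"
```

```text
F [-0.07 -0.11  2.29] sd [0.4  0.47 0.48] p [451.75 -13.72  68.07] sd [0.01 0.01 0.01] M [ 0.079 -0.072  0.002] [0.036 0.035 0.019] clk 19.1
```

Key 4 took 2.3 N without moving, so it is latched. I'm lifting clear to separate the tap from the press, then I'll check the keys.

Call:
send_rows:
  series:
    - [0,0,-6,0,0,0,0]
    - [0,0,-14,0,0,0,0]
    - [0,0,-14,0,0,0,0]
    - [0,0,0,0,0,0,0]
    - [0,0,0,0,0,0,0]

```text
clock: 19.73
position: [451.6, -13.7, 101.9]
ee_rot: [-0.514, -3.099, -0.0]
wrist_force: [0.0, 0.2, -0.1]
finger_gap: 0.1
```

```bash
cat > chk.py <<'E'
from h import *
import sys
avg(3)
d=get_image("top");c=cv2.resize(d["img"][170:300,170:340,::-1],None,fx=4,fy=4);cv2.imwrite(f"pics/t{sys.argv[1]}.png",c)
P=cloud(d)
for u,v in[(226,235),(247,242),(268,249),(289,257)]: print(np.median(P[v-3:v+4,u-3:u+4].reshape(-1,3),0).round(1))
d=get_image("scene");cv2.imwrite(f"pics/s{sys.argv[1]}.png",cv2.resize(d["img"][120:310,120:380,::-1],None,fx=3,fy=3))
P=cloud(d)
for u,v in[(242,163),(224,172),(206,181),(186,193)]: print("scene",np.median(P[v-3:v+4,u-3:u+4].reshape(-1,3),0).round(1))
E
python3 chk.py 2
```

```text
F [0.14 0.05 0.31] sd [0.2  0.23 0.08] p [451.37 -13.63 101.63] sd [0.01 0.01 0.04] M [ 0.098 -0.146  0.005] [0.026 0.034 0.03 ] clk 19.875
[498.2 127.4  73.2]
[481.7  72.1 213.2]
[471.3  32.9 462.7]
[461.7   7.1 443.3]
scene [500.2 125.9  72.4]
scene [484.2  79.9  72.6]
scene [469.3  32.6  72.2]
scene [452.8 -16.2  66.5]
```

View pics/s2.png

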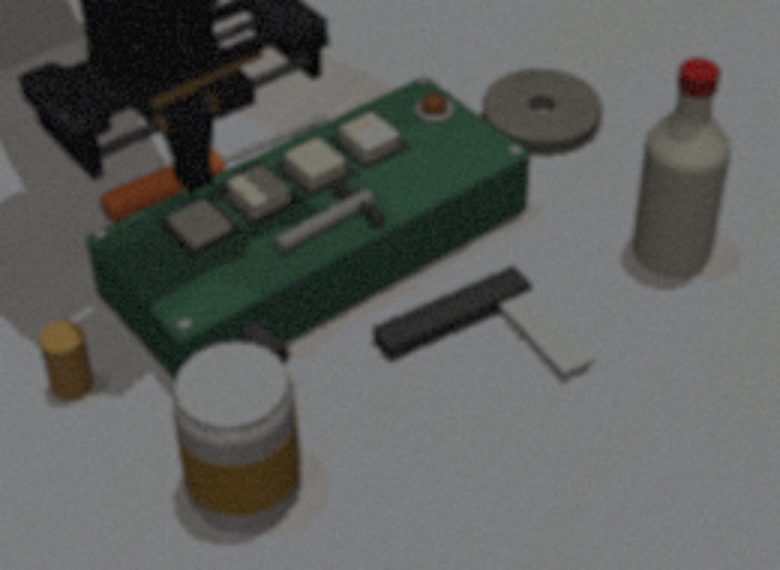

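The scene view shows keys 1–3 still up (about 72.4 mm), key 4 still latched (66.5 mm) and nothing else moved. Now I'll press key 4.

Call:
send_rows:
  series:
    - [0,0,12,0,0,0,0]
    - [0,0,14,0,0,0,0]
    - [0,0,4,0,0,0,0]
    - [0,0,0,0,0,0,0]
    - [0,0,0,0,0,0,0]

```text
clock: 20.6
position: [451.9, -13.8, 72.2]
ee_rot: [0.514, 3.099, -0.0]
wrist_force: [-0.5, -0.6, 0.4]
finger_gap: 0.4
```

Call:
send_rows:
  series:
    - [0,0,2,0,0,0,0]
    - [0,0,2,0,0,0,0]
    - [0,0,2,0,0,0,0]
    - [0,0,1.2,0,0,0,0]
    - [0,0,0,0,0,0,0]

```text
clock: 21.22
position: [451.9, -13.8, 65.2]
ee_rot: [0.514, 3.099, -0.0]
wrist_force: [-0.5, 0.4, 6.2]
finger_gap: 0.5
```

```bash
python3 -c "
from h import *
avg(5)"
```

```text
F [-0.84 -0.13  6.11] sd [0.16 0.53 0.25] p [451.95 -13.76  65.27] sd [0.02 0.01 0.02] M [ 0.11  -0.008 -0.002] [0.023 0.016 0.018] clk 21.475
```

Call:
send_rows:
  series:
    - [0,0,0.5,0,0,0,0]
    - [0,0,0.5,0,0,0,0]
    - [0,0,0.3,0,0,0,0]
    - [0,0,0.2,0,0,0,0]
    - [0,0,0,0,0,0,0]

```text
clock: 22.1
position: [452.0, -13.8, 64.3]
ee_rot: [0.514, 3.098, -0.0]
wrist_force: [-1.8, 0.6, 12.0]
finger_gap: 0.3
```

```bash
python3 -c "
from h import *
avg(5)"
```

```text
F [-1.79  0.32 11.15] sd [0.32 0.54 0.29] p [451.95 -13.76  64.27] sd [0.02 0.   0.01] M [0.152 0.103 0.005] [0.03  0.041 0.024] clk 22.35
```

The key is at its stop: 11 N, z 64.3. Releasing straight up, then moving clear.

Call:
send_rows:
  series:
    - [0,0,-4,0,0,0,0]
    - [0,0,-8,0,0,0,0]
    - [0,0,-20,0,0,0,0]
    - [0,0,-30,0,0,0,0]
    - [0,0,-30,0,0,0,0]

```text
clock: 22.98
position: [451.3, -13.6, 156.1]
ee_rot: [-0.514, -3.098, -0.0]
wrist_force: [0.5, 0.5, 0.6]
finger_gap: 0.2
```

Call:
send_rows:
  series:
    - [0,-15,-20,0,0,0,0]
    - [0,-30,-10,0,0,0,0]
    - [0,-40,0,0,0,0,0]
    - [0,-40,0,0,0,0,0]
    - [0,-40,0,0,0,0,0]

```text
clock: 23.6
position: [397.8, -170.8, 185.5]
ee_rot: [-0.514, -3.099, -0.0]
wrist_force: [0.9, -0.6, -0.4]
finger_gap: 0.2
```

Call:
send_rows:
  series:
    - [0,-40,0,0,0,0,0]
    - [0,-30,0,0,0,0,0]
    - [0,-15,0,0,0,0,0]
    - [0,0,0,0,0,0,0]
    - [0,0,0,0,0,0,0]

```text
clock: 24.22
position: [370.9, -249.1, 185.2]
ee_rot: [-0.513, -3.099, -0.002]
wrist_force: [0.1, -0.5, -0.3]
finger_gap: 0.6
```

```bash
python3 chk.py 3
```

```text
F [-0.33  0.09  0.33] sd [0.57 0.83 0.35] p [ 371.11 -249.11  185.3 ] sd [0.06 0.07 0.02] M [ 0.081 -0.151 -0.016] [0.022 0.024 0.032] clk 24.375
[498.2 127.4  73.2]
[483.1  80.1  73.6]
[468.   33.   73.3]
[450.9 -13.6  72.8]
scene [499.5 126.6  72.1]
scene [485.   77.3  72.8]
scene [470.   32.3  72.6]
scene [457.7 -20.7  72.6]
```

View pics/s3.png

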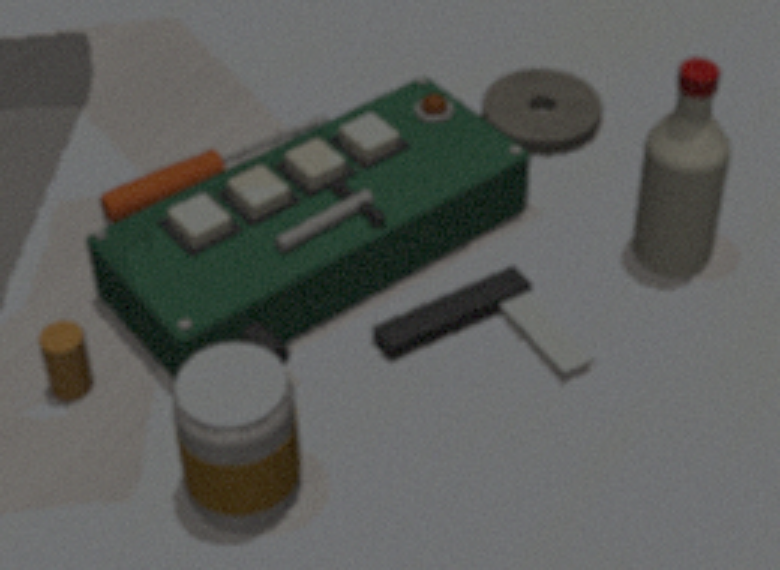

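View pics/t3.png

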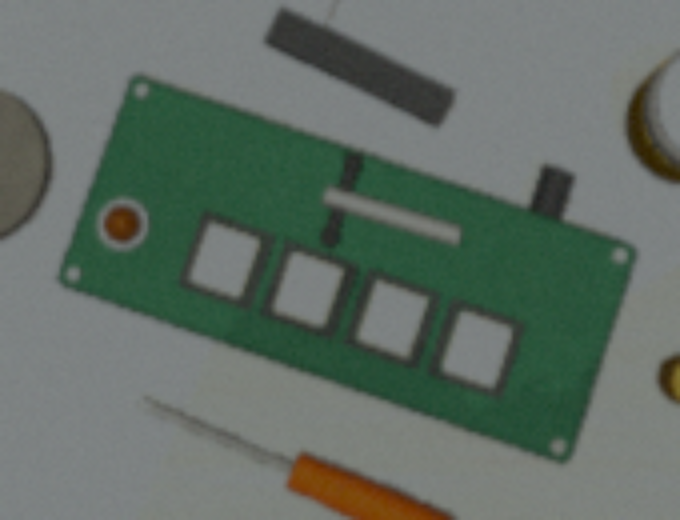

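Both views show all four keys standing up at about 73 mm, the chuck key and the other objects where they were, and the arm clear. I'm handing in.

```bash
python3 -c "
from rig import *
print(job_done())"
```

```text
the job is handed in; nothing more can be done
None
```

All four keys now stand up, and I handed the job in at about 24.4 s, well under the 45 s limit.

- **Taps:** I tapped places 1 to 4 in order, starting at the lamp, with the fingers shut. Keys 1–3 took about 2.6, 2.0–2.3 and 2.2 N and gave roughly 2–2.5 mm. Key 4, the latched one, took 2.3 N without moving. A check after the taps showed keys 1–3 still up and key 4 still latched.
- **Press:** I then pressed key 4 to its stop, at about 11 N, and let it spring up.
- **Last checks:** Both cameras put all four tops at 72–74 mm. Nothing else appears to have moved, and the arm is clear of everything.
- **Readings that disagreed:** The cameras differed by up to 5 mm on key positions, so I used averages. During the tap on key 3 there was about 2 N of sideways force, which I took to be friction on the cap; it was gone after the lift.

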